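# Set the program switches of a live harness tester with the hook rod

### The job

Set the harness tester for the next cable: take the insulated hook rod from its rack, hook it through the eye of the tester's hatch and swing the hatch up and over until it leans back past upright, then with the rod slide the five little switches, counted from the hinge, to on, off, on, on, off (on is away from the robot). Swing the hatch fully shut again with the rod and hang the rod back in its rack, upright and let go. The tester is live, so nothing but the rod may touch it, and leave the jar, the tape and the spool where they are.

Things in the scene. Friction and masses are not known exactly. Their poses are not given: they have to be found in the camera images.
- tester: Harness tester: low grey metal case 240 deep (x) x 300 wide (y) x 75 high mm, fixed to the bench. Origin: centre of its underside; x points away from the robot within 0.3 rad, y to its left, z up. Eight black sockets, 8 mm high, cover the right half of its top; the compartment under the hatch is in the left half.
- bay (a point): Centre of the floor of the compartment under the hatch, 50 mm above the bench; axes as the tester's. It is 140 (x) x 70 (y) mm with upright walls 25 mm high, open upward. On its floor: a grey switch block, 24 (x) x 60 (y) x 10 high mm, its middle 15 mm towards the robot from this point, and a terminal strip 12 mm high, from 47 to 65 mm beyond this point. The rest is free.
- hatch (a joint): Angle of the hatch, an aluminium flap 155 (x) x 78 (y) x 2.4 mm on the tester's top (upper face 78 mm above the bench when shut). Hinged along the tester's x on its left (+y) edge. 0 = shut, grows as its right edge swings up and over to the left; stop at 1.9 rad. Stiff hinge: it stays at any angle where it is left; about 1 N at the eye moves it.
- hinge (a point): Point on the hatch's hinge line (76.5 mm above the bench), abreast of the eye; it does not move with the hatch. Axes as the tester's; x = hinge line.
- eye (a point): Centre of the steel eye fixed upright on the hatch near its free (right) edge: a ring of 3.6 mm thick wire, clear hole 13 mm or more, hole axis along the tester's x. With the hatch shut it is 67 mm to the right of the hinge line and 10.5 mm above it (9.3 mm above the hatch's face). It turns with the hatch, 67.8 mm from the hinge line.
- rod: Insulated hook rod, 0.1 kg, hangs upright in the rack. Origin: centre of its collar's underside. Collar: disc 26 mm across, 6 thick, above the origin. Handle: square bar 20 x 20 mm, 6 to 66 mm above the origin, sides along the rod's x and y. Shaft: 6 mm round, 105 mm straight down from the origin, ending in a 5 mm round level hook that runs 20 mm from the shaft's axis along the rod's +x.
- toe (a point): Free end of the rod's hook, on the hook's centre line: 20 mm along the rod's x and 105 mm below the rod's origin. Axes as the rod's. In the rack the hook points to the rack's back plate, away from the robot.
- rack: Dark steel rod rack, fixed. Origin: on the bench under the seat; x (away from the robot within 0.3 rad) points to its upright back plate 56 mm away, 60 wide, 165 high mm. A forked bracket, 32 mm wide, 6 thick, its top 135 mm above the bench, reaches from the plate towards the robot.
- seat (a point): Where the middle of the collar's underside sits on the bracket, 135 mm above the bench; axes as the rack's. The slot is 10 mm wide, open towards the robot (-x), and ends 10 mm behind this point (+x). The two prongs end 24 mm in front of it, in lips 5 mm high: the shaft slides in or out of the slot with the collar raised over the lips.
- jar: Bystander: white flux jar, 48 mm across, 34 high; origin at the underside's centre.
- tape: Bystander: roll of paper tape lying flat, 94 mm across, 19 high; origin at the underside's centre.
- spool: Bystander: steel-grey solder spool standing on its end, 62 mm across, 46 high; origin at the underside's centre.
- sw1 (a joint): Slide switch 1 of 5 (1 is next to the hinge, left; 5 farthest right): position of its white knob: -0.0035 m = off (end towards the robot), 0.0035 m = on (end away from the robot). Knob 4 x 4 mm, 7.5 mm high, on top of the switch block. It snaps to the nearer end when pushed past the middle (0); about 1.5 N starts it.
- slot1 (a point): Middle of the travel of switch 1, on the switch block's top face (60 mm above the bench). Fixed. x = direction of on. The knob's centre is 3.5 mm to either side of it. Neighbouring switches are 10 mm apart along the tester's y.
- sw2 (a joint): Slide switch 2 of 5 (1 is next to the hinge, left; 5 farthest right): position of its white knob: -0.0035 m = off (end towards the robot), 0.0035 m = on (end away from the robot). Knob 4 x 4 mm, 7.5 mm high, on top of the switch block. It snaps to the nearer end when pushed past the middle (0); about 1.5 N starts it.
- slot2 (a point): Middle of the travel of switch 2, on the switch block's top face (60 mm above the bench). Fixed. x = direction of on. The knob's centre is 3.5 mm to either side of it. Neighbouring switches are 10 mm apart along the tester's y.
- sw3 (a joint): Slide switch 3 of 5 (1 is next to the hinge, left; 5 farthest right): position of its white knob: -0.0035 m = off (end towards the robot), 0.0035 m = on (end away from the robot). Knob 4 x 4 mm, 7.5 mm high, on top of the switch block. It snaps to the nearer end when pushed past the middle (0); about 1.5 N starts it.
- slot3 (a point): Middle of the travel of switch 3, on the switch block's top face (60 mm above the bench). Fixed. x = direction of on. The knob's centre is 3.5 mm to either side of it. Neighbouring switches are 10 mm apart along the tester's y.
- sw4 (a joint): Slide switch 4 of 5 (1 is next to the hinge, left; 5 farthest right): position of its white knob: -0.0035 m = off (end towards the robot), 0.0035 m = on (end away from the robot). Knob 4 x 4 mm, 7.5 mm high, on top of the switch block. It snaps to the nearer end when pushed past the middle (0); about 1.5 N starts it.
- slot4 (a point): Middle of the travel of switch 4, on the switch block's top face (60 mm above the bench). Fixed. x = direction of on. The knob's centre is 3.5 mm to either side of it. Neighbouring switches are 10 mm apart along the tester's y.
- sw5 (a joint): Slide switch 5 of 5 (1 is next to the hinge, left; 5 farthest right): position of its white knob: -0.0035 m = off (end towards the robot), 0.0035 m = on (end away from the robot). Knob 4 x 4 mm, 7.5 mm high, on top of the switch block. It snaps to the nearer end when pushed past the middle (0); about 1.5 N starts it.
- slot5 (a point): Middle of the travel of switch 5, on the switch block's top face (60 mm above the bench). Fixed. x = direction of on. The knob's centre is 3.5 mm to either side of it. Neighbouring switches are 10 mm apart along the tester's y.
Mind the look-alikes: they are no part of the job. Of the things that look like the rack, the largest one is meant. What is shaped like the rod but orange is not meant.

How it is judged:
On the way, in this order (a step that is already met when the one before it is completed fails the run):
1. the rod is taken out of the rack (its collar more than 50 mm from the seat) (distance between rod and seat above 0.05 m), for 0.1 s.
2. the hatch is swung up and over, past upright (more than 1.6 rad) (value of joint hatch above 1.6 rad), for 0.1 s.
3. the five switches stand on, off, on, on, off counted from the hinge, within 1.5 mm of their ends (value of joint each of sw1, sw3, sw4 above 0.002 m and value of joint each of sw2, sw5 below -0.002 m), for 0.2 s.
4. the hatch is shut (below 0.06 rad) with the switches still so (all of step 3 and value of joint hatch below 0.06 rad), for 0.2 s.
At the end, for the whole second after the job is handed in: Switches 1 to 5 on, off, on, on, off (within 1.5 mm of their ends), hatch shut (below 0.06 rad), rod hanging at rest in the rack's slot: collar within 9 mm of the seat sideways and 4 mm in height, upright within 0.1 rad, let go (all of step 4 and horizontal distance between rod and seat below 0.009 m and z of rod in the frame of seat between -0.004 and 0.004 m and angle between rod's own z axis and vertical below 0.1 rad and linear speed of rod below 0.02 m/s); the robot touches nothing.
It fails at once if the gripper or arm touches the tester (over 0.5 N) (contact force between any of the fingers, the arm and tester above 0.5 N).
It fails at once if the jar, the tape or the spool is moved more than 20 mm (distance of any of jar, tape, spool from where it was at the start of the episode above 0.02 m).
It also fails if it takes over 72 s, if anything falls off the work surface, if the arm or the gripper's body presses on something with over 40 N, if the wrist force passes 120 N, or if a joint passes its speed limit or range.

### The arm

A 6-joint arm with a two-finger parallel gripper is mounted at the origin on the work surface. World frame = base frame: x ahead of the robot, y to its left, z up, the work surface at z = 0. Lengths are in m, angles in rad, forces in N, time in s.
With the tool pointing down it reaches from about 0.375 to 0.975 m from the base axis. Payload 3.8 kg.
Tool frame: the origin (TCP) lies midway between the tips of the shut fingers; the grasp point (between the pads) lies 19 mm behind it (bot.grip_depth is the distance from the TCP to the grasp point, in m); z points along the fingers, y is the line along which they close (so a half turn about z gives the same grasp; the last joint's range is limited). The gripper opens to 85 mm and grips with 20 to 120 N. Pads are 22 mm wide; open, the fingers measure 114 mm over their backs; the gripper's body (76 mm by 85 mm) begins 54 mm behind the grasp point. The pads swing forward as they close: fully open they stand 13 mm farther back than shut.
Start: joints at [-1.243, 0.264, 1.604, -0, 1.274, -0.037], TCP at [0.241, -0.631, 0.231] pointing down, gripper open.
Joint ranges: [-2.63, 2.63], [-0.94, 2.18], [0.31, 2.57], [-1.31, 4.45], [0, 2.66], [-2.55, 2.55]. Speed limits (rad/s): [2.57, 2.57, 3.14, 3.14, 3.14, 3.14].

### API

Orientations are given as a unit quaternion [x, y, z, w].
In Python, from bench import bot, optics gives the robot as it stands. The module is installed in compiled form; this text tells all that it offers.
- The arm moves only by the tool move_arm, never from a script. Its argument "targets" is a list that holds one entry, the list of rows, each a list of 5 numbers: the closure in counts, from 0 (fully open) to 255 (shut), then the shift along the tool's x, y, z in cm, then the turn about the tool's z in rad. In form: [[[fingers, tx, ty, tz, turn], ...]]. A call has exactly 10 rows; each row shifts and turns the commanded pose from where the row before left it, along the tool's axes as they then stand; what a row does not reach is not made up. A row lasts 1/8 s, in which the tool goes at most 62.5 mm and 10.7 degrees, less where a joint would pass 70% of its speed; a pose out of reach is approached as far as the arm can. A call with a gripper value outside its range is refused whole. The fingers move at their own pace and stop on an object; "squeeze" is the grip in N (left out, the last holds). Time passes only in rows, so rows that do not move let the fingers close, or fill a call up. It gives the time, the measured TCP pose, the force, the opening and the grip force at its end, in the units of the state.
- bot.get_state(): the state, without advancing time (a new reading comes with each control period).
- optics.read_camera(name): name is "scene" or "side" or "wrist"; returns the picture (384x512x3 uint8, blue, green, red); there is no depth.
- optics.calibration(name): a dict with "camera_matrix" (3x3 intrinsics, pixels), "extrinsics" (4x4, takes a point from world to camera coordinates); the wrist camera has in their place "mount" (4x4, takes a point from camera to tool coordinates, whose origin is the TCP and whose axes are the flange's). Camera axes: x right, y up, looking along -z (the intrinsics and any distortion apply to the point x, -y, -z); pixel columns grow to the right and rows downward; lengths in m; the calibration is good to about 2 mm. A picture is of the moment at which its call begins: read the wrist's pose just before it. calibration takes no time and is no camera call.
- bot.finish_job(): hands the job in; it is judged then, once.
Trained networks look in the newest picture that a camera, given by its name, has taken for a name from the list of things; names that differ only in an ending like _2 or _b are one class to them, and where a whole thing is asked for, a point or a joint stands for the part that bears it (a point fixed in the world has none). Each returns a list of dicts, best first, with "score" (0 to 1); they miss things now and then, are a little off and sometimes report something else, mostly with a low value. They report only what shows in the picture. A call takes as long as a camera call. They do not tell look-alikes from the thing itself.
- optics.masks_of(thing, camera): "pixels" (384x512 bool, what is visible of it).
- optics.pinpoint(thing, camera): "at" ([x, y, z] in m, in the coordinates of the camera as it stood for that picture, good to about 4 mm: a listed point, or the origin of a listed thing).
The state is a dict: "clock": time; "joints": joint angles; "dq": joint speeds; "tau": joint torques, N m; "eef_pos": TCP position; "tool_rot": TCP orientation; "ft_force": force on the tool from outside, world axes, zero at the start; "moment": the same for the moment, N m; "finger_gap": finger opening in m; "grasp_force": force on a finger pad.
Only numpy, scipy, OpenCV 4.12 (cv2) and the standard library are available. Lean on these libraries where they do the work, as an engineer would, in place of code of your own. Each camera call takes 0.05 s, during which the arm holds its last target. There are 200 camera calls.

## Working session

There is one attempt and no reset: what is moved stays moved. The work goes in short steps, Python scripts to look and compute and a tool call to move; the robot and the scene stay as the last step left them, time stands still between calls to the robot, and variables do not carry over. Pictures are saved under pics/ and viewed, at most 10 in all, crops included, and the job is handed in when it is done.

Besides the shell and the picture viewer there is one more tool, called after "Call:" by a JSON object that holds its "fn" and its "kwargs". move_arm: Moves the arm, as the interface text tells. Its arguments: {"type":"object","properties":{"targets":{"type":"array"},"squeeze":{"type":"number"}},"required":["targets"]}

```bash
mkdir -p pics; cat > h.py <<'E'
import numpy as np, cv2
from bench import bot, optics
from scipy.spatial.transform import Rotation as R
def T():
    s=bot.get_state(); M=np.eye(4); M[:3,:3]=R.from_quat(s["tool_rot"]).as_matrix(); M[:3,3]=s["eef_pos"]; return M
def cam2w(n):
    c=optics.calibration(n)
    return T()@np.array(c["mount"]) if n=="wrist" else np.linalg.inv(np.array(c["extrinsics"]))
def pin(t,n,M,k=2):
    for d in optics.pinpoint(t,n)[:k]:
        p=M@np.r_[d["at"],1]; print(n,t,round(d["score"],2),np.round(p[:3],4))
E
python3 - <<'E'
from h import *
for n in("scene","side","wrist"):
    M=cam2w(n); im=optics.read_camera(n); cv2.imwrite(f"pics/a_{n}.png",im)
    for t in ["tester","bay","hinge","eye","rod","toe","rack","seat","slot1","slot5","jar","tape","spool"]: pin(t,n,M,3)
    c=optics.calibration(n); print(n,[k for k in c],np.round(c["camera_matrix"],1).tolist(),np.round(M,3).tolist())
s=bot.get_state();print(s)
a=cv2.imread("pics/a_scene.png");b=cv2.imread("pics/a_side.png")
E
```

```text
scene tester 0.81 [5.803e-01 5.430e-02 5.000e-04]
scene tester 0.6 [0.5749 0.1235 0.0612]
scene bay 0.75 [0.5968 0.1356 0.0531]
scene hinge 0.61 [0.6107 0.1749 0.0798]
scene eye 0.7 [0.598  0.1048 0.0877]
scene rod 0.64 [ 0.4822 -0.3739  0.1357]
scene rod 0.6 [ 0.3062 -0.5293  0.0121]
scene toe 0.61 [ 0.2144 -0.4707  0.0152]
scene toe 0.6 [ 0.5046 -0.373   0.0291]
scene toe 0.23 [0.5846 0.1417 0.0614]
scene rack 0.92 [ 0.3446 -0.3124 -0.0005]
scene rack 0.57 [ 4.853e-01 -3.760e-01 -2.000e-04]
scene rack 0.53 [ 0.4492 -0.516   0.0008]
scene seat 0.92 [ 0.4817 -0.3763  0.1355]
scene seat 0.76 [ 0.4508 -0.5118  0.0996]
scene seat 0.73 [ 0.3453 -0.3093  0.1014]
scene slot1 0.93 [0.5843 0.1324 0.0613]
scene slot1 0.87 [0.5886 0.1554 0.0632]
scene slot1 0.82 [0.5768 0.1189 0.0589]
scene slot5 0.93 [0.5843 0.1324 0.0613]
scene slot5 0.87 [0.5886 0.1554 0.0632]
scene slot5 0.82 [0.5768 0.1189 0.0589]
scene jar 0.51 [0.4111 0.3768 0.0039]
scene tape 0.64 [ 0.6775 -0.3192 -0.0025]
scene spool 0.78 [0.5829 0.4689 0.0027]
scene ['camera_matrix', 'extrinsics'] [[497.8, 0.0, 257.1], [0.0, 497.8, 1
[... 1209 characters left out ...]
 0.0, 1.0]]
{'clock': 2.1, 'joints': array([-1.24287417e+00,  2.63909518e-01,  1.60400303e+00,  2.28992196e-05,
        1.27368792e+00, -3.69157781e-02]), 'dq': array([ 0.00095384, -0.00090349,  0.0021612 , -0.001318  ,  0.00022654,
       -0.0003931 ]), 'tau': array([ 1.60464688e-04, -5.15046394e+01, -3.67708075e+01, -9.29808652e-05,
        9.80055229e-04, -2.70464074e-05]), 'eef_pos': array([ 0.24083323, -0.63057199,  0.23127166]), 'tool_rot': array([ 9.83408356e-01,  1.81405636e-01,  1.02661205e-05, -5.45081916e-06]), 'ft_force': array([-0.41418303,  0.06994358,  0.33881479]), 'moment': array([ 0.02076879, -0.02679298, -0.05882662]), 'grasp_force': 0.0, 'finger_gap': 0.08541504553936893}
```

View pics/a_scene.png

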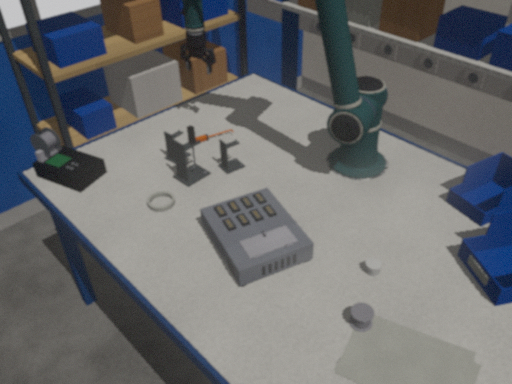

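View pics/a_side.png

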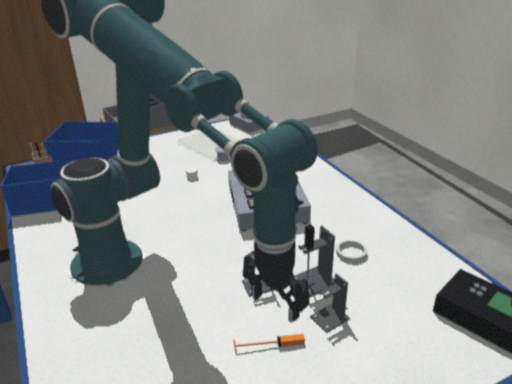

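Call:
{"fn": "move_arm", "kwargs": {"targets": [[[0,4.5,-2.2,-1.0,0],[0,4.5,-2.2,-1.0,0],[0,4.5,-2.2,-1.0,0],[0,4.5,-2.2,-1.0,0],[0,4.5,-2.2,-1.0,0],[0,4.5,-2.2,-1.0,0],[0,4.5,-2.2,-1.0,0],[0,0,0,0,0.182],[0,0,0,0,0.182],[0,0,0,0,0]]]}}

```text
clock: 3.35
eef_pos: [0.4803, -0.3741, 0.3013]
tool_rot: [1.0, 0.002, 0.0, 0.0]
ft_force: [0.4, 0.6, 0.3]
finger_gap: 0.0852
grasp_force: 0.0
```

```bash
cat >> h.py <<'E'
def st():
    s=bot.get_state(); M=T(); print("clk",round(s["clock"],2),"tcp",np.round(s["eef_pos"],4),"yaw",round(float(np.arctan2(M[1,0],M[0,0])),4),"F",np.round(s["ft_force"],2),"gap",round(s["finger_gap"],4),"gf",round(s["grasp_force"],1),"q",np.round(s["joints"],2))
def proj(P,n,M):
    K=np.array(optics.calibration(n)["camera_matrix"]); p=np.linalg.inv(M)@np.r_[P,1]; return K[0,0]*p[0]/-p[2]+K[0,2], K[1,1]*p[1]/p[2]+K[1,2]
def unproj(u,v,z,n,M):
    K=np.array(optics.calibration(n)["camera_matrix"]); d=M[:3,:3]@np.array([(u-K[0,2])/K[0,0],-(v-K[1,2])/K[1,1],-1]); o=M[:3,3]; return o+d*(z-o[2])/d[2]
def delta(P):
    M=T(); return np.round(M[:3,:3].T@(np.array(P)-M[:3,3])*100,2)
E
python3 - <<'E'
from h import *
st(); M=cam2w("wrist"); im=optics.read_camera("wrist"); cv2.imwrite("pics/b.png",im)
for t in ["rod","toe","rack","seat"]: pin(t,"wrist",M,3)
for d in optics.masks_of("rack","wrist")[:3]:
    m=d["pixels"]; ys,xs=np.nonzero(m); print(d["score"],m.sum(),xs.min(),xs.max(),ys.min(),ys.max())
E
```

```text
clk 3.35 tcp [ 0.4803 -0.3741  0.3013] yaw 0.0033 F [0.44 0.64 0.26] gap 0.0852 gf 0.0 q [-0.7   0.1   1.66 -0.    1.37  0.86]
wrist rod 0.75 [ 0.4867 -0.377   0.1358]
wrist toe 0.73 [ 0.2082 -0.4766  0.0196]
wrist rack 0.97 [ 0.4551 -0.5131  0.0049]
wrist rack 0.95 [ 0.3477 -0.3119  0.001 ]
wrist rack 0.94 [ 0.487  -0.3776 -0.0012]
wrist seat 0.79 [ 0.4877 -0.38    0.1391]
wrist seat 0.7 [ 0.4542 -0.5114  0.103 ]
wrist seat 0.56 [ 0.3471 -0.3068  0.0986]
0.94 6093 218 293 80 192
0.76 3263 183 240 198 291
0.68 4307 335 419 121 204
```

View pics/b.png

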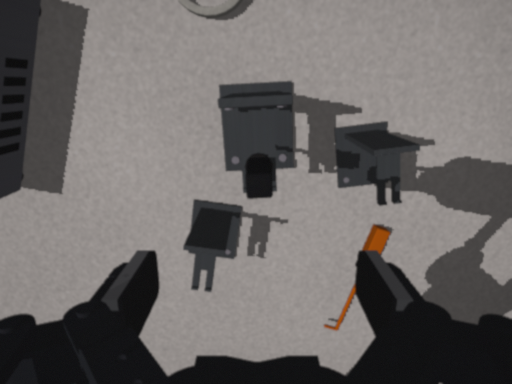

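```bash
python3 - <<'E'
from h import *
im=cv2.imread("pics/b.png")[70:205,200:320]; cv2.imwrite("pics/b2.png",cv2.convertScaleAbs(cv2.resize(im,None,fx=4.4,fy=4.4,interpolation=cv2.INTER_CUBIC),alpha=2.5,beta=20))
E
```

```text
(no output)
```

View pics/b2.png

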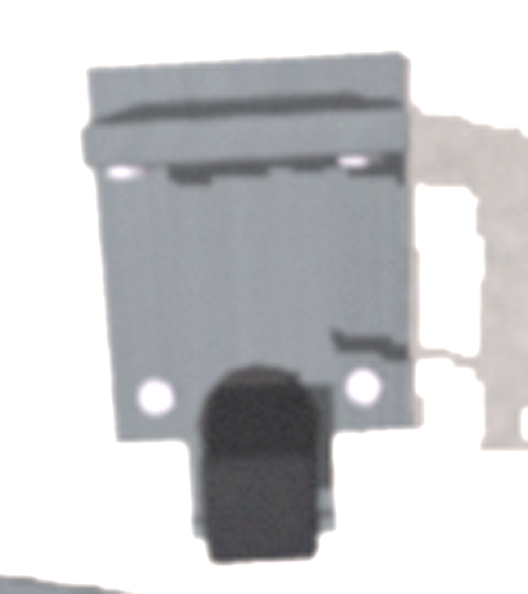

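```bash
python3 - <<'E'
from h import *
M=cam2w("wrist")
f=lambda u,v,z: unproj(200+u/4.4,70+v/4.4,z,"wrist",M)
for n,a,b,z in [("screw",(155,397),(363,387),.004),("far",(90,70),(403,53),.004),("platetop",(88,160),(407,152),.165),("front",(118,440),(422,428),.004),("hand",(212,560),(315,555),.201)]:
    A,B=f(*a,z),f(*b,z); d=A-B; print(n,A.round(4),B.round(4),"len",np.linalg.norm(d).round(4),"yaw",np.arctan2(-d[0],d[1]).round(3))
H=f(263,508,.201); print("handle top",H.round(4))
E
```

```text
screw [ 0.4604 -0.3475  0.004 ] [ 0.4635 -0.4099  0.004 ] len 0.0625 yaw 0.05
far [ 0.5542 -0.3309  0.004 ] [ 0.5589 -0.4189  0.004 ] len 0.0881 yaw 0.053
platetop [ 0.5395 -0.3465  0.165 ] [ 0.541  -0.4043  0.165 ] len 0.0578 yaw 0.025
front [ 0.4471 -0.3361  0.004 ] [ 0.4509 -0.428   0.004 ] len 0.092 yaw 0.041
hand [ 0.4751 -0.3694  0.201 ] [ 0.476 -0.387  0.201] len 0.0176 yaw 0.052
handle top [ 0.4844 -0.3781  0.201 ]
```

Call:
{"fn": "move_arm", "kwargs": {"targets": [[[0,0.5,0.3,0,-0.047],[0,0,0,4,0],[0,0,0,4,0],[0,0,0,3.5,0],[0,0,0,3,0],[0,0,0,0,0],[200,0,0,0,0],[255,0,0,0,0],[255,0,0,0,0],[255,0,0,0,0]]], "squeeze": 80}}

```text
clock: 4.9
eef_pos: [0.4857, -0.3776, 0.1575]
tool_rot: [1.0, 0.024, 0.001, 0.0]
ft_force: [-0.4, 1.3, 3.5]
finger_gap: 0.0192
grasp_force: 77.8
```

```bash
python3 - <<'E'
from h import *
st()
E
```

```text
clk 4.9 tcp [ 0.4857 -0.3776  0.1575] yaw 0.0478 F [-0.35  1.34  3.55] gap 0.0192 gf 77.8 q [-0.7   0.21  1.81  0.    1.12  0.82]
```

Call:
{"fn": "move_arm", "kwargs": {"targets": [[[255,0,0,-1.5,0],[255,-1,0,0,0],[255,-3,0,0,0],[255,-3.5,0,0,0],[255,0,0,-4.5,0],[255,0,0,-4.5,0],[255,0,0,-4.5,0],[255,2,-5,0,0],[255,2,-5,0,0],[255,2,-5,0,0]]]}}

```text
clock: 6.15
eef_pos: [0.4625, -0.2271, 0.3063]
tool_rot: [1.0, 0.023, 0.0, 0.0]
ft_force: [0.0, -0.6, -1.3]
finger_gap: 0.0189
grasp_force: 78.8
```

Call:
{"fn": "move_arm", "kwargs": {"targets": [[[255,1.5,-5.5,0,0],[255,1.5,-5.5,0,0],[255,1.5,-5.5,0,0],[255,1.5,-5.5,0,0],[255,0,-5,0,0],[255,0,-4.5,0,0.1],[255,0,0,0,0.1],[255,0,0,0,0],[255,0,0,0,0],[255,0,0,0,0]]]}}

```text
clock: 7.4
eef_pos: [0.5078, 0.0885, 0.3063]
tool_rot: [0.997, -0.076, -0.0, 0.0]
ft_force: [0.0, 0.2, -0.5]
finger_gap: 0.0189
grasp_force: 78.6
```

```bash
python3 - <<'E'
from h import *
st(); M=cam2w("wrist"); im=optics.read_camera("wrist"); cv2.imwrite("pics/c.png",cv2.convertScaleAbs(im,alpha=1.4,beta=15))
for t in ["rod","toe","tester","bay","hinge","eye"]: pin(t,"wrist",M,2)
M=cam2w("scene"); im=optics.read_camera("scene")
for t in ["rod","toe","tester","bay","hinge","eye"]: pin(t,"scene",M,2)
E
```

```text
clk 7.4 tcp [0.5078 0.0885 0.3063] yaw -0.1526 F [ 0.04  0.15 -0.49] gap 0.0189 gf 78.6 q [ 0.12 -0.08  1.84 -0.    1.38  1.85]
wrist rod 0.68 [0.5877 0.1361 0.0619]
wrist rod 0.58 [0.5071 0.0873 0.2855]
wrist toe 0.74 [0.5984 0.1324 0.0504]
wrist toe 0.62 [0.5288 0.0876 0.1779]
wrist tester 0.84 [ 0.5823  0.0489 -0.0029]
wrist tester 0.57 [4.161e-01 3.782e-01 3.000e-04]
wrist bay 0.65 [0.5962 0.1317 0.0494]
wrist hinge 0.56 [0.6065 0.1673 0.0732]
wrist eye 0.66 [0.592  0.1064 0.0878]
scene rod 0.58 [0.5061 0.0927 0.2888]
scene rod 0.51 [ 0.3029 -0.5301  0.0123]
scene toe 0.73 [0.5309 0.0907 0.1764]
scene toe 0.59 [ 0.2123 -0.4728  0.0166]
scene tester 0.84 [ 5.789e-01  5.180e-02 -5.000e-04]
scene tester 0.41 [0.5744 0.1201 0.0577]
scene bay 0.64 [0.5967 0.1372 0.0544]
scene hinge 0.64 [0.6081 0.1735 0.0802]
scene eye 0.92 [0.6009 0.1081 0.0887]
```

View pics/c.png

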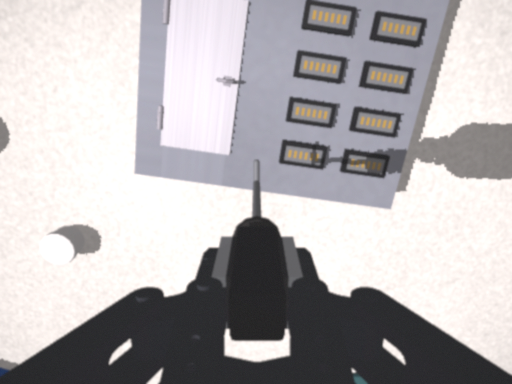

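```bash
python3 - <<'E'
from h import *
M=cam2w("wrist"); W=T()
g=lambda u,v,z: unproj(u,v,z,"wrist",M)
for n,a,b,z in [("front",(135,173),(392,209),.075),("hatchfront",(160,147),(231,156),.078),("hinge",(158,117),(166,10),.0765),("hatchR",(231,156),(248,0),.078),("testerR",(392,209),(456,0),.075)]:
    A,B=g(*a,z),g(*b,z); d=A-B; y=np.arctan2(-d[0],d[1]) if abs(d[1])>abs(d[0]) else np.arctan2(-d[1],-d[0]); print(n,A.round(4),B.round(4),np.linalg.norm(d).round(4),y.round(3))
print("eye",g(228,80,.087).round(4))
P=(W@np.r_[.02,0,.1275,1])[:3]; print("toe pred",P.round(4),proj(P,"wrist",M))
E
```

```text
front [0.5093 0.2276 0.075 ] [ 0.4209 -0.0593  0.075 ] 0.3003 -0.299
hatchfront [0.5344 0.1916 0.078 ] [0.5126 0.1162 0.078 ] 0.0785 -0.281
hinge [0.5663 0.1865 0.0765] [0.666  0.1541 0.0765] 0.1049 -0.314
hatchR [0.5126 0.1162 0.078 ] [0.6621 0.0729 0.078 ] 0.1556 -0.282
testerR [ 0.4209 -0.0593  0.075 ] [ 0.6316 -0.129   0.075 ] 0.2219 -0.319
eye [0.5919 0.1045 0.087 ]
toe pred [0.5277 0.0863 0.1788] (np.float64(255.17075021023112), np.float64(157.63337111960882))
```

Call:
{"fn": "move_arm", "kwargs": {"targets": [[[255,0,0,0,0.142],[255,1.3,-2.1,0,0],[255,1.3,-2,0,0],[255,0,0,3,0],[255,0,0,3,0],[255,0,0,2.2,0],[255,0,0,0,0],[255,0,0,0,0],[255,0,0,0,0],[255,0,0,0,0]]]}}

```text
clock: 9.35
eef_pos: [0.5453, 0.1211, 0.2255]
tool_rot: [0.989, -0.147, 0.001, -0.0]
ft_force: [-0.9, -0.5, -0.9]
finger_gap: 0.019
grasp_force: 78.8
```

```bash
python3 - <<'E'
from h import *
st(); M=cam2w("wrist"); im=optics.read_camera("wrist"); cv2.imwrite("pics/d.png",cv2.resize(cv2.convertScaleAbs(im,alpha=1.4,beta=15)[0:220,130:400],None,fx=2.7,fy=2.7,interpolation=cv2.INTER_CUBIC))
for t in ["toe","eye","hinge"]: pin(t,"wrist",M,2)
P=(T()@np.r_[.02,0,.1275,1])[:3]; print("toe pred",P.round(4),proj(P,"wrist",M))
E
```

```text
clk 9.35 tcp [0.5453 0.1211 0.2255] yaw -0.2942 F [-0.87 -0.47 -0.9 ] gap 0.019 gf 78.8 q [0.17 0.05 1.86 0.   1.23 2.04]
wrist toe 0.64 [0.5617 0.1152 0.0989]
wrist eye 0.73 [0.5912 0.1057 0.0877]
wrist hinge 0.94 [0.6071 0.1734 0.0742]
wrist hinge 0.52 [0.5912 0.1041 0.0897]
toe pred [0.564  0.1152 0.0972] (np.float64(255.75935717531829), np.float64(158.37984696456135))
```

View pics/d.png

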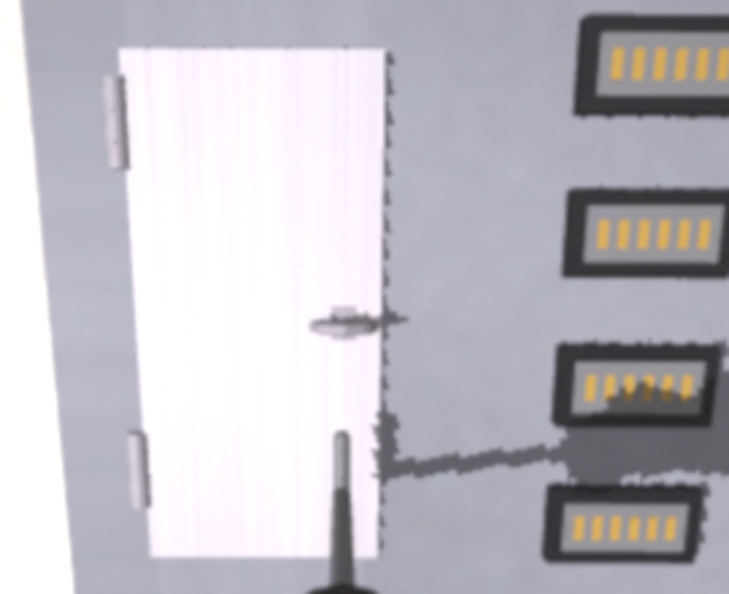

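Call:
{"fn": "move_arm", "kwargs": {"targets": [[[255,0,0,0.5,0],[255,0,0,0.5,0],[255,0,0,0,0],[255,1,0,0,0],[255,1,0,0,0],[255,1,0,0,0],[255,0.8,0,0,0],[255,0,0,0,0],[255,0,0,0,0],[255,0,0,0,0]]]}}

```text
clock: 10.8
eef_pos: [0.5807, 0.1101, 0.2143]
tool_rot: [0.989, -0.146, -0.0, -0.0]
ft_force: [0.4, 0.8, -1.5]
finger_gap: 0.0191
grasp_force: 78.8
```

```bash
python3 - <<'E'
from h import *
st(); M=cam2w("wrist"); im=optics.read_camera("wrist"); cv2.imwrite("pics/e.png",cv2.resize(cv2.convertScaleAbs(im,alpha=1.4,beta=15)[80:220,180:340],None,fx=4,fy=4,interpolation=cv2.INTER_CUBIC))
t=np.linspace(0,1.8,21)+.155; y=-6.78*np.cos(t); z=6.78*np.sin(t)
print(np.c_[-np.diff(y),-np.diff(z)].round(2).tolist())
E
```

```text
clk 10.8 tcp [0.5807 0.1101 0.2143] yaw -0.294 F [ 0.42  0.75 -1.52] gap 0.0191 gf 78.8 q [0.15 0.12 1.81 0.   1.22 2.01]
[[-0.12, -0.6], [-0.17, -0.58], [-0.23, -0.57], [-0.28, -0.54], [-0.32, -0.52], [-0.37, -0.49], [-0.41, -0.45], [-0.45, -0.41], [-0.49, -0.37], [-0.52, -0.32], [-0.54, -0.28], [-0.57, -0.23], [-0.58, -0.17], [-0.6, -0.12], [-0.61, -0.07], [-0.61, -0.01], [-0.61, 0.04], [-0.6, 0.1], [-0.59, 0.15], [-0.58, 0.2]]
```

View pics/e.png

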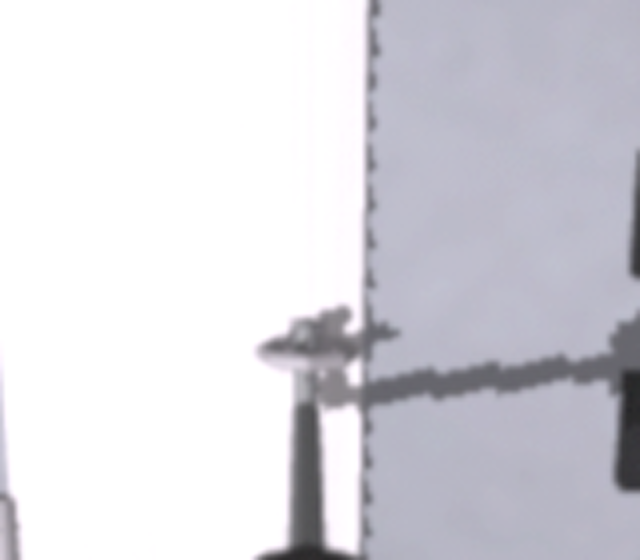

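Call:
{"fn": "move_arm", "kwargs": {"targets": [[[255,0.3,-0.12,-0.6,0],[255,0,-0.17,-0.58,0],[255,0,-0.23,-0.57,0],[255,0,-0.28,-0.54,0],[255,0,-0.32,-0.52,0],[255,0,-0.37,-0.49,0],[255,0,-0.41,-0.45,0],[255,0,-0.45,-0.41,0],[255,0,-0.49,-0.37,0],[255,0,-0.52,-0.32,0]]]}}

```text
clock: 12.1
eef_pos: [0.5937, 0.1415, 0.263]
tool_rot: [0.989, -0.147, 0.0, 0.0]
ft_force: [-0.5, -0.8, -2.1]
finger_gap: 0.0193
grasp_force: 78.7
```

Call:
{"fn": "move_arm", "kwargs": {"targets": [[[255,0,-0.54,-0.28,0],[255,0,-0.57,-0.23,0],[255,0,-0.58,-0.17,0],[255,0,-0.6,-0.12,0],[255,0,-0.61,-0.07,0],[255,0,-0.61,-0.01,0],[255,0,-0.61,0.04,0],[255,0,-0.6,0.1,0],[255,0,-0.59,0.15,0],[255,0,-0.58,0.2,0]]]}}

```text
clock: 13.35
eef_pos: [0.6108, 0.198, 0.2666]
tool_rot: [0.989, -0.147, 0.0, -0.0]
ft_force: [0.2, -0.7, -0.5]
finger_gap: 0.0195
grasp_force: 78.8
```

```bash
python3 - <<'E'
from h import *
st(); M=cam2w("wrist"); im=optics.read_camera("wrist"); cv2.imwrite("pics/f.png",cv2.convertScaleAbs(im,alpha=1.4,beta=15))
for t in ["toe","eye","hinge","bay","slot1"]: pin(t,"wrist",M,5 if t=="slot1" else 1)
M=cam2w("scene"); im=optics.read_camera("scene")
for t in ["toe","eye","hinge","bay","slot1"]: pin(t,"scene",M,5 if t=="slot1" else 1)
E
```

```text
clk 13.35 tcp [0.6108 0.198  0.2666] yaw -0.2942 F [ 0.2  -0.72 -0.55] gap 0.0195 gf 78.8 q [0.27 0.18 1.64 0.   1.32 2.14]
wrist toe 0.6 [0.6291 0.1929 0.1382]
wrist eye 0.83 [0.6165 0.1904 0.1402]
wrist bay 0.62 [0.5987 0.1347 0.048 ]
wrist slot1 0.9 [0.5817 0.1257 0.0566]
wrist slot1 0.89 [0.592  0.1596 0.0607]
wrist slot1 0.81 [0.5803 0.1481 0.0594]
wrist slot1 0.81 [0.5818 0.1179 0.0586]
wrist slot1 0.71 [0.5865 0.1393 0.0599]
scene toe 0.66 [0.6311 0.195  0.1393]
scene eye 0.84 [0.6253 0.1919 0.1396]
scene hinge 0.84 [0.6079 0.1685 0.0784]
scene bay 0.73 [0.5983 0.1349 0.051 ]
scene slot1 0.93 [0.5792 0.1218 0.0548]
scene slot1 0.86 [0.586  0.1478 0.0605]
scene slot1 0.81 [0.5829 0.1389 0.0588]
scene slot1 0.75 [0.5817 0.1318 0.0635]
scene slot1 0.73 [0.5881 0.1557 0.0638]
```

View pics/f.png

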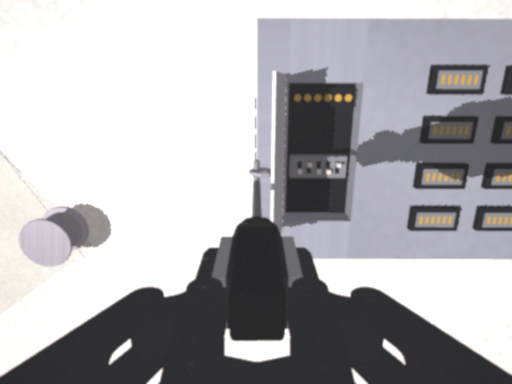

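Call:
{"fn": "move_arm", "kwargs": {"targets": [[[255,0,0.2,0,0],[255,-1.5,0,0,0],[255,-2.3,0,0,0],[255,-1.95,0,-2,0],[255,0,0,-1.5,0],[255,0,3.1,0,0],[255,0,3.1,0,0],[255,0,0,4.2,0],[255,0,0,4.2,0],[255,0,0,0,0]]]}}

```text
clock: 15.2
eef_pos: [0.5343, 0.1522, 0.214]
tool_rot: [0.989, -0.147, -0.004, 0.001]
ft_force: [-0.3, -0.2, -1.2]
finger_gap: 0.0191
grasp_force: 78.8
```

```bash
python3 - <<'E'
from h import *
st(); M=cam2w("wrist"); im=optics.read_camera("wrist"); cv2.imwrite("pics/g.png",cv2.resize(cv2.convertScaleAbs(im,alpha=1.6,beta=15)[60:200,180:340],None,fx=5,fy=4.285,interpolation=cv2.INTER_CUBIC)[:600])
for t in ["toe","eye","bay","slot1","sw1"]: pin(t,"wrist",M,5 if t[0]=="s" else 1)
P=(T()@np.r_[.02,0,.1275,1])[:3]; print("toe pred",P.round(4),proj(P,"wrist",M))
E
```

```text
clk 15.2 tcp [0.5343 0.1522 0.214 ] yaw -0.2945 F [-0.28 -0.18 -1.16] gap 0.0191 gf 78.8 q [ 0.23  0.06  1.88 -0.    1.22  2.1 ]
wrist toe 0.63 [0.5543 0.1463 0.0848]
wrist eye 0.89 [0.6187 0.1945 0.1382]
wrist bay 0.75 [0.5967 0.1314 0.0472]
wrist slot1 0.97 [0.5844 0.1347 0.0605]
wrist slot1 0.94 [0.5824 0.1178 0.0565]
wrist slot1 0.83 [0.5941 0.1587 0.0589]
wrist slot1 0.66 [0.5854 0.1476 0.058 ]
wrist slot1 0.59 [0.5836 0.1276 0.0601]Traceback (most recent call last):
  File "<stdin>", line 3, in <module>
  File "h.py", line 10, in pin
    for d in optics.pinpoint(t,n)[:k]:
             ~~~~~~~~~~~~~~~^^^^^
ValueError: it knows: bay, eye, hinge, jar, rack, rod, seat, slot, spool, tape, tester, toe
```

View pics/g.png

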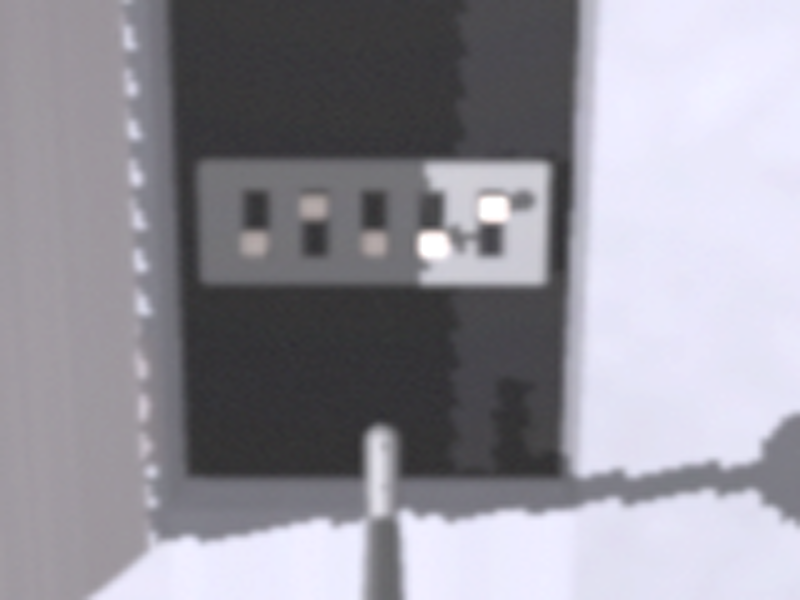

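```bash
python3 - <<'E'
from h import *
M=cam2w("wrist"); W=T(); Wi=np.linalg.inv(W)
print(proj((W@np.r_[.02,0,.1275,1])[:3],"wrist",M))
f=lambda u,v,z:(Wi@np.r_[unproj(180+u/5,60+v/4.285,z,"wrist",M),1])[:3].round(4)
for n,u,v,z in [("k1",254,242,.0675),("k2",313,208,.0675),("k3",373,243,.0675),("k4",433,245,.0675),("k5",493,207,.0675),("s3",373,226,.06),("blockR",550,225,.06),("blockL",200,225,.06),("blockF",373,285,.06),("blockB",373,159,.06),("toe",380,428,.0865),("wallF",373,477,.075)]: print(n,f(u,v,z),unproj(180+u/5,60+v/4.285,z,"wrist",M).round(4))
print("downtilt",W[:3,2])
E
```

```text
(np.float64(255.30294925568026), np.float64(157.8443080797548))
k1 [ 0.0505 -0.021   0.1532] [0.594  0.1591 0.0675]
k2 [ 0.0571 -0.0108  0.1532] [0.5973 0.1474 0.0675]
k3 [ 0.0503 -0.0006  0.1531] [0.5879 0.1397 0.0675]
k4 [0.0499 0.0096 0.1531] [0.5845 0.13   0.0675]
k5 [0.0573 0.0197 0.1531] [0.5886 0.1182 0.0675]
s3 [ 0.053  -0.0007  0.1606] [0.5905 0.1389 0.06  ]
blockR [0.0532 0.0302 0.1606] [0.5817 0.1093 0.06  ]
blockL [ 0.0533 -0.0309  0.1607] [0.5995 0.1678 0.06  ]
blockF [ 0.0412 -0.0007  0.1606] [0.5791 0.1424 0.06  ]
blockB [ 0.0662 -0.0006  0.1607] [0.6031 0.1351 0.06  ]
toe [0.0169 0.0006 0.134 ] [0.5554 0.1482 0.0865]
wallF [ 0.0042 -0.0007  0.1455] [0.5437 0.1531 0.075 ]
downtilt [ 0.00431117  0.00103258 -0.99999017]
```

Call:
{"fn": "move_arm", "kwargs": {"targets": [[[255,2.0,-0.12,0,0],[255,0,0,0,0],[255,0,0,2.15,0],[255,0,0,0,0],[255,0.8,0,0,0],[255,0.75,0,0,0],[255,0,0,0,0],[255,0,0,0,0],[255,-1.55,0,0,0],[255,0,0,0,0]]]}}

```text
clock: 16.7
eef_pos: [0.5546, 0.1487, 0.1957]
tool_rot: [0.989, -0.146, -0.001, 0.0]
ft_force: [0.1, -0.8, -0.9]
finger_gap: 0.0189
grasp_force: 78.9
```

```bash
python3 - <<'E'
from h import *
st(); im=optics.read_camera("wrist"); cv2.imwrite("pics/i.png",cv2.resize(cv2.convertScaleAbs(im,alpha=1.6,beta=15)[60:200,180:340],None,fx=5,fy=4.285,interpolation=cv2.INTER_CUBIC))
E
```

```text
clk 16.7 tcp [0.5546 0.1487 0.1957] yaw -0.2934 F [ 0.06 -0.85 -0.9 ] gap 0.0189 gf 78.9 q [0.22 0.1  1.86 0.   1.18 2.08]
```

View pics/i.png

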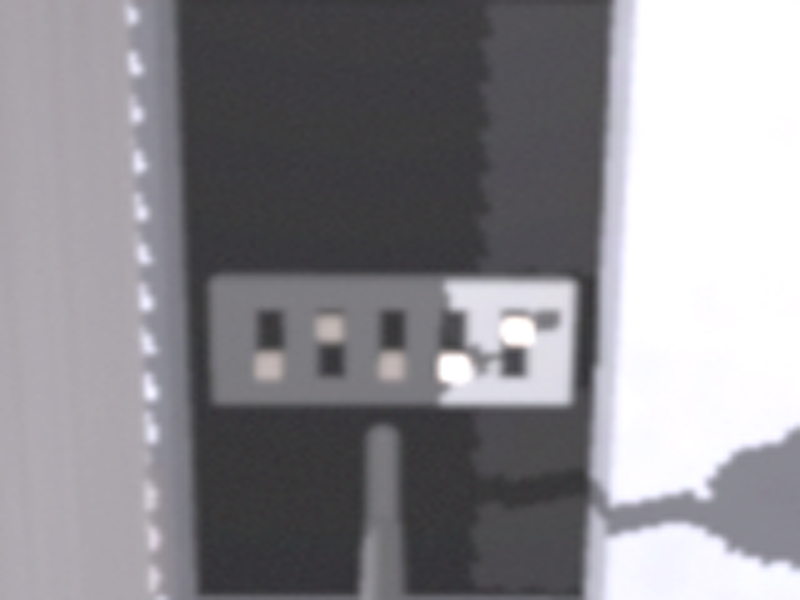

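```bash
cat >> h.py <<'E'
def switches(toex=None):
    """knob blobs in wrist picture, in tool coords, z=.0675"""
    M=cam2w("wrist"); Wi=np.linalg.inv(T()); im=optics.read_camera("wrist"); cv2.imwrite("pics/last.png",im)
    return M,Wi,im
E
python3 - <<'E'
from h import *
st()
M=cam2w("wrist"); W=T(); Wi=np.linalg.inv(W)
f=lambda u,v,z:(Wi@np.r_[unproj(180+u/5,60+v/4.285,z,"wrist",M),1])[:3].round(4)
for n,u,v,z in [("k1",268,366,.0675),("k3",391,367,.0675),("k2",330,328,.0675),("k5",517,331,.0675),("toe",382,428,.068)]: print(n,f(u,v,z))
im=cv2.imread("pics/i.png"); g=im.min(2)
hsv=cv2.cvtColor(im,cv2.COLOR_BGR2HSV)
print([im[v,u].tolist() for u,v in [(268,366),(391,367),(330,328),(250,390),(517,331),(560,390),(450,367),(391,330),(382,470)]])
for t in ["toe","slot1"]: pin(t,"wrist",M,5 if t[0]=="s" else 1)
E
```

```text
clk 16.75 tcp [0.5553 0.1486 0.1959] yaw -0.2934 F [ 0.18 -0.33 -1.58] gap 0.0192 gf 78.9 q [0.22 0.1  1.86 0.   1.18 2.08]
k1 [ 0.03   -0.0174  0.1283]
k3 [0.0298 0.0023 0.1283]
k2 [ 0.0371 -0.0074  0.1283]
k5 [0.0365 0.0224 0.1283]
toe [0.0182 0.0009 0.1278]
[[181, 183, 194], [182, 184, 195], [182, 186, 196], [127, 122, 124], [255, 255, 255], [229, 219, 220], [255, 255, 255], [59, 57, 58], [125, 121, 122]]
wrist toe 0.74 [0.5755 0.1444 0.069 ]
wrist slot1 0.93 [0.5842 0.1481 0.0604]
wrist slot1 0.9 [0.5872 0.1365 0.0626]
wrist slot1 0.88 [0.581  0.117  0.0575]
wrist slot1 0.87 [0.5849 0.1286 0.0628]
wrist slot1 0.82 [0.5925 0.1571 0.0617]
```

Call:
{"fn": "move_arm", "kwargs": {"targets": [[[255,0,0.14,0.4,0],[255,0,0,0,0],[255,0.8,0,0,0],[255,0.4,0,0,0],[255,0.4,0,0,0],[255,0,0,0,0],[255,0,0,0,0],[255,-1.6,0,0,0],[255,0,0,0,0],[255,0,0,0,0]]]}}

```text
clock: 18.1
eef_pos: [0.5566, 0.1471, 0.1926]
tool_rot: [0.989, -0.146, 0.001, -0.0]
ft_force: [0.1, 0.2, -1.2]
finger_gap: 0.019
grasp_force: 78.8
```

```bash
cat >> h.py <<'E'
def knobs():
    M=cam2w("wrist"); W=T(); Wi=np.linalg.inv(W); im=optics.read_camera("wrist"); cv2.imwrite("pics/last.png",im)
    P=lambda p: (Wi@np.r_[p,1])[:3]
    sl=[d["at"] for d in optics.pinpoint("slot1","wrist") if d["score"]>.4]
    B=[P((M@np.r_[a,1])[:3]) for a in sl]; c=np.median(B,0); print("slots tool",np.round(sorted([b[:2].tolist() for b in B],key=lambda b:b[1]),4).tolist())
    # orthophoto at z=.0675 around slots: 0.25 mm/px, rows = -tool x, cols = tool y
    n=0.00025; xs=c[0]+.016-np.arange(128)*n; ys=c[1]-.04+np.arange(320)*n
    zt=P([W[0,3],W[1,3],.0675])[2]; mp=np.zeros((128,320,2),np.float32); K=np.array(optics.calibration("wrist")["camera_matrix"]); A=np.linalg.inv(M)@W
    X,Y=np.meshgrid(xs,ys,indexing="ij"); q=A[:3,:3]@np.stack([X.ravel(),Y.ravel(),np.full(X.size,zt)])+A[:3,3:]
    mp[...,0]=(K[0,0]*q[0]/-q[2]+K[0,2]).reshape(X.shape); mp[...,1]=(K[1,1]*q[1]/q[2]+K[1,2]).reshape(X.shape)
    o=cv2.remap(im,mp,None,cv2.INTER_CUBIC); g=o.min(2).astype(float)
    return o,xs,ys
E
python3 - <<'E'
from h import *
st(); o,xs,ys=knobs(); g=cv2.resize(o.min(2),(64,32),interpolation=cv2.INTER_AREA)
print("y",ys[0].round(4),ys[-1].round(4),"x",xs[0].round(4),xs[-1].round(4))
for r in g[::1]: print("".join(" .:-=+*#%@"[min(9,int(v)//16)] for v in r))
E
```

```text
clk 18.1 tcp [0.5566 0.1471 0.1926] yaw -0.2937 F [ 0.05  0.21 -1.23] gap 0.019 gf 78.8 q [ 0.22  0.1   1.86 -0.    1.17  2.08]
slots tool [[0.0303, -0.0219], [0.0273, -0.0081], [0.0316, 0.0017], [0.0287, 0.01], [0.0327, 0.0216]]
y -0.0383 0.0415 x 0.0463 0.0146
*+===-....................................:::::::::::::::-*#%@@@
++===-:..::::::::::::::::::::::::::::::::::::::::::::::::-*#%@@@
++===-:.:-----------------------------================-:.-*#%@@@
*+===-:.:-============================+***************+:.:*#%@@@
*+===-:.:=============================*#%%%%%%%%######*-.-*#%@@@
#+===-:.:=============================+#%%%%%%%%%%%%%%*-.-*#%@@@
%*===-..:=============================+#%%%%%%%%%%%%%%*-.-*#%@@@
%*+==-:.:==============================*#%%%%#########*-.-*#%@@@
**===-:.:=====--:--===----====----====-=+#%%%#*+*****#*-.-*#%@@@
++===-:.:=====-:.:-==================-::-*%%%#***+==+#*-.-*#%@@@
+====-..:=====-..:-===+**+====+*+====-::-*%%%%@@@#==+**-.-*#%@@@
+====-..:=====-..:-===+**+====+**+===-::-*%%%%@@@%++*#*-.-*#%@@@
*+===-..:=====-..:-===+**+====+**+===-::-*%%%%@@@@####*-.
[... 542 characters left out ...]
=++=====----====----===+#@@@##%#####%%%#*:.:*#%@@@
#+===-..:=============================+#%%%%%%%%%%%%%#*:.:+#%@@@
%*===-..:=============================+#%%%%%%%%%%%%##*-::+#%@@@
%*+==-..:=============================*#%%###%%#%##%##*-:-+#%@@@
*+===-..:----------------------------=****************+-:-*#%@@@
++===-...:::::::::::::::::::::--::::::-===============-::=*#%@@@
+====-.......................:---:.......::::::::::::::::=*#%@@@
++===-.......................--=-:........:::::::::::::::-*#%@@@
*+===-......................:-==-:........:::::::::::::::-*#%@@@
#+===-......................:-==-:.........::::::::::::::-*#%@@@
%*===-......................:-==-:.........::::::::::::::-*#%@@@
```

Call:
{"fn": "move_arm", "kwargs": {"targets": [[[255,0,1.03,0,0],[255,0,0,0,0],[255,0.8,0,0,0],[255,0.4,0,0,0],[255,0.4,0,0,0],[255,0,0,0,0],[255,0,0,0,0],[255,-1.6,0,0,0],[255,0,0,0,0],[255,0,-1,0,0]]]}}

```text
clock: 19.45
eef_pos: [0.5565, 0.1467, 0.1927]
tool_rot: [0.989, -0.147, 0.001, -0.0]
ft_force: [0.5, -1.0, -1.1]
finger_gap: 0.0189
grasp_force: 78.8
```

Call:
{"fn": "move_arm", "kwargs": {"targets": [[[255,0,-2.0,0,0],[255,0,0,0,0],[255,0.8,0,0,0],[255,0.4,0,0,0],[255,0.4,0,0,0],[255,0,0,0,0],[255,0,0,0,0],[255,-1.6,0,0,0],[255,0,0,0,0],[255,0,0,0,0]]]}}

```text
clock: 20.7
eef_pos: [0.5622, 0.1659, 0.1925]
tool_rot: [0.989, -0.146, 0.001, -0.0]
ft_force: [0.4, 0.4, -1.4]
finger_gap: 0.019
grasp_force: 78.8
```

```bash
cat >> h.py <<'E'
def show():
    st(); o,xs,ys=knobs(); g=cv2.resize(o.min(2),(64,32),interpolation=cv2.INTER_AREA)
    print("y",ys[0].round(4),ys[-1].round(4),"x",xs[0].round(4),xs[-1].round(4))
    for r in g[3:]: print("".join(" .:-=+*#%@"[min(9,int(v)//16)] for v in r))
E
python3 - <<'E'
from h import *
show()
E
```

```text
clk 20.7 tcp [0.5622 0.1659 0.1925] yaw -0.2937 F [ 0.36  0.4  -1.35] gap 0.019 gf 78.8 q [ 0.24  0.12  1.84 -0.    1.17  2.11]
slots tool [[0.0281, -0.0019], [0.0266, 0.0123], [0.0281, 0.0243], [0.0299, 0.0334]]
y -0.0217 0.0581 x 0.0441 0.0123
++**+=-:..:-============================+###############+:.=***%
++*#+=-:..:-=============================###############+:.=**#%
++*#+=-:..:-====-----==-----===-----===-=**#####**###**#+:.=**#%
++++==-:..:-====-----==------=-------=====+**++++++++++#+:.=**#%
+++===-:..:-=====+=====-======--========*##*+==+***+==+#+:.=***%
+++===-:..:-====++++=====+++==-=++++===+@@@%+=-+%@@%==+*+:.=***%
++++==-:..:-====+**+=====**+====+**+===+@@@@+==*@@@@*+**+::=***%
++++==-:..:-====++*+=====**+====+**+===+@@@@***#@@@@#*##+::+***%
+++*==-:..:-=====++====-=+++===-=++=====%@@@###*@@@@%###+::+***%
++**+=-:..:-===------==-----===-----==--+##%###**##%####+::+***%
++*#+=-:..:-===--..:-==-:..:-==-:..--==-:-=*###+--=*####+::+***%
+++*+=-:..:-===--..:-==-:..:-==-:..--=--::-*###+::-*####+:.=***%
++++==-:..:-===--..:-==-:..:-==-:..--=--::-*###+::-*####+:.=***%
+++===-:.
[... 330 characters left out ...]
---=---------------------=+###############+::=**#%
++*#+=-:..:----------------------------=*###############+-:+**#%
+++++=-:..:-----------------------------++++++++++++++++=::+**#%
+++===-:.......:::::::.....:......:::::::----------------::+**#%
+++===-:........:--:........................:::::::::::::::+**#%
++++==-:.......:----........................:::::::::::::::+***%
++**==-:.......:----........................:::::::::::::::+***%
++**+=-:.......:----:.......................:::::::::::::::+***#
++*#+=-:.......:----:........................::::::::::::::+***#
++*#+=-:.......:----:........................::::::::::::::+****
+++++=-:.......:----:........................::::::::::::::=**++
```

Call:
{"fn": "move_arm", "kwargs": {"targets": [[[255,0,0,-1.5,0],[255,2.4,1.0,0,0],[255,2.35,0,0,0],[255,0,0,0,0],[255,0,0,1.5,0],[255,0,0,0,0],[255,-0.6,0,0,0],[255,-0.65,0,0,0],[255,0,0,0,0],[255,0,0,0,0]]]}}

```text
clock: 22.05
eef_pos: [0.5925, 0.1464, 0.1926]
tool_rot: [0.989, -0.146, 0.0, -0.0]
ft_force: [0.3, -0.4, -0.8]
finger_gap: 0.019
grasp_force: 78.7
```

Call:
{"fn": "move_arm", "kwargs": {"targets": [[[255,1.25,0,0,0],[255,0,1.5,0,0],[255,0,1.5,0,0],[255,0,0,0,0],[255,-0.6,0,0,0],[255,-0.65,0,0,0],[255,0,0,0,0],[255,0,0,0,0],[255,1.25,0,0,0],[255,0,0,-3,0]]]}}

```text
clock: 23.3
eef_pos: [0.595, 0.1132, 0.2193]
tool_rot: [0.989, -0.147, -0.003, 0.001]
ft_force: [0.8, -0.1, -1.1]
finger_gap: 0.0194
grasp_force: 78.8
```

Call:
{"fn": "move_arm", "kwargs": {"targets": [[[255,-4,-1.0,0,0],[255,-1.0,-1.0,0,0],[255,0,0,0,0],[255,0,0,0,0],[255,0,0,0,0],[255,0,0,0,0],[255,0,0,0,0],[255,0,0,0,0],[255,0,0,0,0],[255,0,0,0,0]]]}}

```text
clock: 24.55
eef_pos: [0.5537, 0.1475, 0.2222]
tool_rot: [0.989, -0.147, 0.0, -0.0]
ft_force: [0.8, 0.9, -1.2]
finger_gap: 0.0189
grasp_force: 78.8
```

```bash
python3 - <<'E'
from h import *
show()
E
```

```text
clk 24.55 tcp [0.5537 0.1475 0.2222] yaw -0.2942 F [ 0.83  0.9  -1.25] gap 0.0189 gf 78.8 q [0.22 0.08 1.84 0.   1.23 2.08]
slots tool [[0.034, -0.0211], [0.0306, -0.0076], [0.0329, 0.0019], [0.0333, 0.0099], [0.0315, 0.0217]]
y -0.0381 0.0416 x 0.0489 0.0171
+===-:.:-----------------------------=****************=:.=*#%%%%
*===-:.:-=============================*###############+:.=*#%%%%
*+==-:.:-=============================*###############+:.=*#%%%%
#+==-:.:-======-=======-==============+###############+:.-*#%%%%
#+==-:.:-====-----===-----===----======**####****#####+:.-*#%%%%
+===-:.:-=====----===-:::-===-----=====++**+++==+#####+:.-*#%%%%
====-:.:-======+=====-:.:-=====+=====+###++==-::=#####+:.-*#%%%%
====-:.:--====+*+====-:..-====+*+====#@@@*===-::=#####+:.-*#%%%%
+===-:.:--====+*+====-:..-====+*+====#@@@*==+-::+#####+:.-*#%%%%
+===-:.:--====+++====-:..-=-==+*+=-==#@@@#***=::+#####+:.-*#%%%%
*===-:.:---======-==--:..--=-====--=-*@@@###*=::+#####=:.-*#%%%%
*+==-:.:--=-=---:--==-:.:--=-------=-=++*###*=::+#####=:.-*#%%%%
*+==-:.:--=-=-:..--=------==--:.:--=--:-+###*+==+****#=:.-*#
[... 344 characters left out ...]
------=========-----==--+**#####%@%#####=:.=*#%%%%
*+==-:.:-=-===---============--------=+###############=:.=*#%%%%
*===-:.:--====-========-=-==--------==*###############=::=*#%%%%
+===-:..----------------------------=+*###############=::=*#%%%%
====-:..:----------------------------=+**************+-::=*#%%%%
====-:...:::::::::::::::::::::::::::::----------------:.:=*#%%%%
+===-:....................................:::::::::.....:=*#%%%%
+===-:....................................:::::::::....::=*#%%%%
*===-:....................................:::::::::....::=*#%%%%
*+==-:....................................:::::::::....::=*#%%%%
#+==-:.....................................::::::::.....:=*#%%%%
```

```bash
python3 - <<'E'
from h import *
th=np.r_[1.9,np.linspace(1.8,0,20)]; h=np.r_[.9,np.full(20,.3)]; r=6.4
y=-r*np.cos(th)+h*np.sin(th); z=r*np.sin(th)+h*np.cos(th)
print(np.c_[-np.diff(y),-np.diff(z)].round(2).tolist(), y[0],z[0],y[-1],z[-1])
E
```

```text
[[1.17, -0.4], [0.59, -0.14], [0.6, -0.08], [0.61, -0.02], [0.61, 0.03], [0.6, 0.09], [0.59, 0.15], [0.57, 0.2], [0.55, 0.26], [0.52, 0.31], [0.49, 0.35], [0.46, 0.4], [0.42, 0.44], [0.37, 0.48], [0.33, 0.51], [0.28, 0.54], [0.22, 0.56], [0.17, 0.58], [0.11, 0.6], [0.06, 0.6]] 2.920723306845095 5.765359951022299 -6.4 0.3
```

Call:
{"fn": "move_arm", "kwargs": {"targets": [[[255,0,0,-4,0],[255,0,0,-3.8,0],[255,0.9,0,0,0],[255,0,-3.4,0,0],[255,0,-3.4,0,0],[255,0,0,0,0],[255,0,0,2,0],[255,0,0,1.85,0],[255,0,0,0,0],[255,0,0,0,0]]]}}

```text
clock: 25.9
eef_pos: [0.5819, 0.2094, 0.2614]
tool_rot: [0.989, -0.147, -0.0, 0.0]
ft_force: [0.7, -0.8, -0.9]
finger_gap: 0.0191
grasp_force: 78.7
```

```bash
python3 - <<'E'
from h import *
st(); p=T()[:3,3]; print("x,y tester coords",p[0]*.957-p[1]*.291,p[0]*.291+p[1]*.957)
for n in("wrist","scene"):
    M=cam2w(n); optics.read_camera(n)
    for t in ["toe","eye","hinge"]: pin(t,n,M,1)
E
```

```text
clk 25.9 tcp [0.5819 0.2094 0.2614] yaw -0.2948 F [ 0.72 -0.79 -0.94] gap 0.0191 gf 78.7 q [ 0.31  0.14  1.69 -0.    1.31  2.17]
x,y tester coords 0.4959620512782268 0.3697694298049647
wrist toe 0.79 [0.6005 0.2035 0.1359]
wrist hinge 0.66 [0.6062 0.1715 0.0729]
scene toe 0.44 [0.6051 0.2074 0.1332]
scene hinge 0.69 [0.6096 0.1719 0.0808]
```

Call:
{"fn": "move_arm", "kwargs": {"targets": [[[255,0,1.17,-0.4,0],[255,0,0.59,-0.14,0],[255,0,0.6,-0.08,0],[255,0,0.61,-0.02,0],[255,0,0.61,0.03,0],[255,0,0.6,0.09,0],[255,0,0.59,0.15,0],[255,0,0.57,0.2,0],[255,0,0.55,0.26,0],[255,0,0.52,0.31,0]]]}}

```text
clock: 27.55
eef_pos: [0.5633, 0.1483, 0.2575]
tool_rot: [0.989, -0.147, 0.0, -0.0]
ft_force: [1.4, 0.1, -1.2]
finger_gap: 0.0191
grasp_force: 78.6
```

Call:
{"fn": "move_arm", "kwargs": {"targets": [[[255,0,0.49,0.35,0],[255,0,0.46,0.4,0],[255,0,0.42,0.44,0],[255,0,0.37,0.48,0],[255,0,0.33,0.51,0],[255,0,0.28,0.54,0],[255,0,0.22,0.56,0],[255,0,0.17,0.58,0],[255,0,0.11,0.55,0],[255,0,0,0,0]]]}}

```text
clock: 28.8
eef_pos: [0.5547, 0.1211, 0.2128]
tool_rot: [0.989, -0.147, -0.001, 0.0]
ft_force: [0.4, -0.1, -1.3]
finger_gap: 0.0195
grasp_force: 78.9
```

```bash
python3 - <<'E'
from h import *
st(); p=T()[:3,3]; print("x,y tester coords",p[0]*.957-p[1]*.291,p[0]*.291+p[1]*.957)
for n in("wrist","scene"):
    M=cam2w(n); optics.read_camera(n)
    for t in ["toe","eye","hinge"]: pin(t,n,M,1)
E
```

```text
clk 28.8 tcp [0.5547 0.1211 0.2128] yaw -0.2942 F [ 0.35 -0.06 -1.27] gap 0.0195 gf 78.9 q [ 0.17  0.08  1.86 -0.    1.21  2.04]
x,y tester coords 0.49560183765136334 0.27733574032189895
wrist toe 0.9 [0.5741 0.113  0.086 ]
wrist eye 0.6 [0.5915 0.1076 0.093 ]
wrist hinge 0.91 [0.6094 0.1726 0.0753]
scene toe 0.62 [0.575  0.1174 0.0831]
scene eye 0.59 [0.5962 0.1079 0.0926]
scene hinge 0.97 [0.6095 0.175  0.0792]
```

Call:
{"fn": "move_arm", "kwargs": {"targets": [[[255,0,0.06,0.3,0],[255,0,0,0.2,0],[255,0,0,0.1,0],[255,0,0,0,0],[255,0,0,0,0],[255,0,0,0,0],[255,0,0,0,0],[255,0,0,0,0],[255,0,0,0,0],[255,0,0,0,0]]]}}

```text
clock: 30.45
eef_pos: [0.555, 0.1208, 0.2076]
tool_rot: [0.989, -0.147, -0.0, 0.0]
ft_force: [-0.2, -0.3, -0.1]
finger_gap: 0.0193
grasp_force: 79.0
```

```bash
python3 - <<'E'
from h import *
st()
for n in("wrist","scene"):
    M=cam2w(n); optics.read_camera(n)
    for t in ["toe","eye","hinge"]: pin(t,n,M,1)
E
```

```text
clk 30.45 tcp [0.555  0.1208 0.2076] yaw -0.2942 F [-0.19 -0.28 -0.07] gap 0.0193 gf 79.0 q [ 0.17  0.08  1.86 -0.    1.2   2.04]
wrist toe 0.85 [0.5744 0.1149 0.0781]
wrist eye 0.72 [0.5933 0.1069 0.0861]
wrist hinge 0.7 [0.6081 0.1721 0.0737]
scene toe 0.43 [ 0.2142 -0.4726  0.0161]
scene eye 0.65 [0.5952 0.1066 0.0899]
scene hinge 0.75 [0.6109 0.1711 0.077 ]
```

Call:
{"fn": "move_arm", "kwargs": {"targets": [[[255,0,0,0.1,0],[255,0,0,0.1,0],[255,0,0,0,0],[255,0,0,0,0],[255,0,0,0,0],[255,0,0,0,0],[255,0,0,0,0],[255,0,0,0,0],[255,0,0,0,0],[255,0,0,0,0]]]}}

```text
clock: 32.1
eef_pos: [0.5554, 0.1208, 0.2073]
tool_rot: [0.989, -0.147, 0.001, -0.0]
ft_force: [-2.6, -1.1, 6.7]
finger_gap: 0.019
grasp_force: 80.2
```

Call:
{"fn": "move_arm", "kwargs": {"targets": [[[255,0,0,-1.5,0],[255,0,0,-4,0],[255,0,0,-4,0],[255,0,0,0,-0.171],[255,0,0,0,-0.171],[255,-1.7,4.9,0,0],[255,-1.7,4.9,0,0],[255,-1.7,4.9,0,0],[255,-1.7,4.9,0,0],[255,-1.7,4.9,0,0]]]}}

```text
clock: 33.35
eef_pos: [0.4814, -0.1294, 0.3012]
tool_rot: [1.0, 0.024, 0.001, 0.0]
ft_force: [-0.3, -1.1, -1.2]
finger_gap: 0.019
grasp_force: 78.7
```

```bash
python3 - <<'E'
from h import *
st(); n="wrist"; M=cam2w("scene"); optics.read_camera("scene")
for t in ["eye","toe"]: pin(t,"scene",M,1)
print("to staging",delta([.4108,-.3812,.30]))
E
```

```text
clk 33.35 tcp [ 0.4814 -0.1294  0.3012] yaw 0.0481 F [-0.33 -1.11 -1.16] gap 0.019 gf 78.7 q [-0.31 -0.11  1.88  0.    1.37  1.21]
scene eye 0.73 [0.5961 0.1072 0.0859]
scene toe 0.67 [ 6.788e-01 -3.170e-01  6.000e-04]
to staging [-8.13 24.79  0.11]
```

Call:
{"fn": "move_arm", "kwargs": {"targets": [[[255,-1.6,4.8,0,0],[255,-1.6,4.8,0,0],[255,-1.6,4.8,0,0],[255,-1.6,4.8,0,0],[255,-1.6,4.8,0,0],[255,0,0,4,0],[255,0,0,4,0],[255,0,0,3,0],[255,0,0,0,0],[255,0,0,0,0]]]}}

```text
clock: 34.75
eef_pos: [0.4147, -0.3716, 0.192]
tool_rot: [1.0, 0.024, 0.001, 0.001]
ft_force: [-0.0, 0.8, -0.4]
finger_gap: 0.0191
grasp_force: 79.3
```

```bash
python3 - <<'E'
from h import *
st(); print("to above seat",delta([.4857,-.3776,.1575+.013])); M=cam2w("side"); optics.read_camera("side")
for t in ["rod","toe","seat"]: pin(t,"side",M,3)
E
```

```text
clk 34.75 tcp [ 0.4147 -0.3716  0.192 ] yaw 0.0488 F [-0.    0.84 -0.43] gap 0.0191 gf 79.3 q [-0.78  0.07  1.9   0.    1.17  0.75]
to above seat [7.06 0.94 2.17]
side rod 0.85 [ 0.3033 -0.5249  0.0104]
side rod 0.46 [ 0.4146 -0.3683  0.165 ]
side toe 0.74 [ 0.2128 -0.4743  0.0166]
side toe 0.49 [ 0.4318 -0.3703  0.0597]
side seat 0.97 [ 0.3434 -0.3097  0.0965]
side seat 0.95 [ 0.4562 -0.5121  0.1009]
side seat 0.84 [ 0.4844 -0.3756  0.1334]
```

Call:
{"fn": "move_arm", "kwargs": {"targets": [[[255,0,0.95,2.1,0],[255,0,0,0,0],[255,0,0,0,0],[255,0,0,0,0],[255,0,0,0,0],[255,0,0,0,0],[255,0,0,0,0],[255,0,0,0,0],[255,0,0,0,0],[255,0,0,0,0]]]}}

```text
clock: 36.2
eef_pos: [0.4138, -0.381, 0.1695]
tool_rot: [1.0, 0.024, -0.0, -0.0]
ft_force: [0.2, 0.3, -1.7]
finger_gap: 0.0189
grasp_force: 79.3
```

```bash
python3 - <<'E'
from h import *
st(); print("to above seat",delta([.4857,-.3776,.1575+.013]))
E
```

```text
clk 36.2 tcp [ 0.4138 -0.381   0.1695] yaw 0.0478 F [ 0.19  0.35 -1.69] gap 0.0189 gf 79.3 q [-0.79  0.1   1.91  0.    1.13  0.73]
to above seat [ 7.2  0.  -0.1]
```

Call:
{"fn": "move_arm", "kwargs": {"targets": [[[255,1.8,0,0,0],[255,1.8,0,0,0],[255,1.8,0,0,0],[255,1.8,0,0,0],[255,0,0,0,0],[255,0,0,0,0],[255,0,0,0.6,0],[255,0,0,0.3,0],[255,0,0,0.2,0],[255,0,0,0,0]]]}}

```text
clock: 37.45
eef_pos: [0.4854, -0.3776, 0.1583]
tool_rot: [1.0, 0.024, -0.0, -0.0]
ft_force: [-0.2, -0.3, -1.4]
finger_gap: 0.0191
grasp_force: 79.2
```

```bash
python3 - <<'E'
from h import *
st(); print("to seat",delta([.4857,-.3776,.1575]))
for n in("wrist","side"):
    M=cam2w(n); optics.read_camera(n)
    for t in ["rod","seat"]: pin(t,n,M,3)
E
```

```text
clk 37.45 tcp [ 0.4854 -0.3776  0.1583] yaw 0.0475 F [-0.19 -0.29 -1.36] gap 0.0191 gf 79.2 q [-0.7   0.21  1.81 -0.    1.12  0.82]
to seat [0.03 0.   0.08]
wrist rod 0.88 [ 0.484  -0.379   0.1336]
wrist rod 0.76 [ 0.3066 -0.5285  0.0162]
wrist seat 0.59 [ 0.4506 -0.5135  0.1027]
side rod 0.88 [ 0.3025 -0.5255  0.0132]
side rod 0.65 [ 0.4846 -0.378   0.1318]
side seat 0.96 [ 0.4556 -0.5143  0.101 ]
side seat 0.68 [ 0.4901 -0.3744  0.1324]
side seat 0.59 [ 0.3411 -0.3124  0.0987]
```

Call:
{"fn": "move_arm", "kwargs": {"targets": [[[255,0,0,0.08,0],[255,0,0,0,0],[255,0,0,0,0],[0,0,0,0,0],[0,0,0,0,0],[0,0,0,0,0],[0,0,0,0,0],[0,0,0,0,0],[0,0,0,-1.5,0],[0,0,0,-2,0]]]}}

```text
clock: 39.0
eef_pos: [0.4857, -0.3775, 0.1937]
tool_rot: [1.0, 0.024, -0.0, -0.0]
ft_force: [0.2, -0.6, 0.5]
finger_gap: 0.0857
grasp_force: 0.0
```

Call:
{"fn": "move_arm", "kwargs": {"targets": [[[0,0,0,-4,0],[0,0,0,-4,0],[0,0,0,-3,0],[0,0,0,0,0],[0,0,0,0,0],[0,0,0,0,0],[0,0,0,0,0],[0,0,0,0,0],[0,0,0,0,0],[0,0,0,0,0]]]}}

```text
clock: 40.25
eef_pos: [0.4858, -0.3776, 0.3027]
tool_rot: [1.0, 0.024, -0.0, -0.0]
ft_force: [0.3, 0.5, -0.1]
finger_gap: 0.0859
grasp_force: 0.0
```

```bash
python3 - <<'E'
from h import *
st()
for n in("wrist","side","scene"):
    M=cam2w(n); optics.read_camera(n)
    for t in ["rod","seat","toe"]: pin(t,n,M,3)
for t in ["eye","hinge","jar","spool","tape"]: pin(t,"scene",M,1)
E
```

```text
clk 40.25 tcp [ 0.4858 -0.3776  0.3027] yaw 0.0478 F [ 0.25  0.46 -0.12] gap 0.0859 gf 0.0 q [-0.7   0.12  1.65 -0.    1.38  0.82]
wrist rod 0.96 [ 0.3068 -0.5315  0.0131]
wrist rod 0.75 [ 0.4857 -0.3795  0.1357]
wrist seat 0.81 [ 0.3445 -0.3103  0.1013]
wrist seat 0.72 [ 0.4523 -0.5106  0.1009]
wrist seat 0.7 [ 0.4867 -0.3748  0.1378]
wrist toe 0.61 [ 0.2084 -0.4764  0.0247]
side rod 0.78 [ 0.4844 -0.3763  0.1336]
side seat 0.95 [ 0.4851 -0.3763  0.1318]
side seat 0.94 [ 0.4573 -0.5163  0.0997]
side seat 0.56 [ 0.3409 -0.3101  0.0972]
side toe 0.73 [ 0.5012 -0.3759  0.0265]
side toe 0.63 [ 0.2122 -0.4774  0.0163]
scene rod 0.6 [ 0.4831 -0.3713  0.1368]
scene rod 0.39 [ 0.3045 -0.5279  0.013 ]
scene rod 0.32 [0.5959 0.1049 0.0891]
scene seat 0.88 [ 0.4839 -0.3745  0.137 ]
scene seat 0.88 [ 0.3433 -0.3096  0.1008]
scene seat 0.8 [ 0.45   -0.5125  0.098 ]
scene toe 0.55 [ 0.5054 -0.3756  0.03  ]
scene toe 0.51 [ 0.2126 -0.473   0.0181]
scene toe 0.49 [ 0.4838 -0.3755  0.1389]
scene eye 0.19 [ 6.774e-01 -3.169e-01 -6.000e-04]
scene hinge 0.77 [0.6066 0.1738 0.0784]
scene jar 0.76 [0.4162 0.3777 0.0048]
scene spool 0.73 [0.5784 0.4681 0.0041]
scene tape 0.86 [ 6.789e-01 -3.179e-01 -4.000e-04]
```

The rod is back in its seat and the bystanders haven't moved. I'm handing the job in.

```bash
python3 -c "
from bench import bot
print(bot.finish_job())"
```

```text
the job is handed in; nothing more can be done
None
```

The job is handed in at about 40 s of the 72 s allowed, with no verdict returned: by camera the switches stood on, off, on, on, off before closing and the rod hangs released in its rack with the jar, tape and spool in place, and the hatch was pressed down onto its stop.

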